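# Fill the tea tray and lift it

## Robot

A 6-joint arm with a two-finger parallel gripper is mounted at the origin on the work surface. World frame = base frame: x ahead of the robot, y to its left, z up, the work surface at z = 0. Lengths are in m, angles in rad, forces in N, time in s.
With the tool pointing down it reaches from about 0.25 to 0.85 m from the base axis. Payload 12.5 kg.
Tool frame: the origin (TCP) lies midway between the tips of the shut fingers; the grasp point (between the pads) lies env.tcp_to_grasp behind it (env.tcp_to_grasp is the distance from the TCP to the grasp point, in m); z points along the fingers, y is the line along which they close (so a half turn about z gives the same grasp; the last joint's range is limited). The gripper opens to 93 mm and grips with 3 to 60 N. Pads are 15 mm wide; open, the fingers measure 128 mm over their backs; the gripper's body (75 mm by 188 mm) begins 65 mm behind the grasp point.
Start: joints at [1.145, 0.351, 1.652, -0, 1.139, -0.085], TCP at [0.184, 0.518, 0.219] pointing down, gripper open.
Joint ranges: [-2.75, 2.75], [-0.79, 2.1], [0.01, 2.65], [-1.57, 4.71], [0.07, 3.14], [-2.87, 2.87]. Speed limits (rad/s): [2.22, 2.22, 2.79, 3.14, 3.14, 3.14].

## Interface

Orientations are given as a rotation vector (axis times angle).
In Python, from cell import env, vision, order gives the robot as it stands.
- The arm moves only by the shell command python3 -m crank 'ROWS' [OPENING]. ROWS is JSON, a list of rows, each a list of 2 entries, a list of its own where there are three numbers: the shift along the tool's x, y, z in cm, then the turn about the tool's z in degrees. In form: [[[tx, ty, tz], turn], ...]. A call has 1 to 20 rows; each row shifts and turns the commanded pose from where the row before left it, along the tool's axes as they then stand; what a row does not reach is not made up. A row lasts 1/8 s, in which the tool goes at most 62.5 mm and 10.7 degrees, less where a joint would pass 70% of its speed; a pose out of reach is approached as far as the arm can. A call with a gripper value outside its range is refused whole. OPENING is the opening, from 0 (shut) to 1 (fully open), set as the call begins (- or left out, the last holds). The fingers move at their own pace and stop on an object; the grip force is fixed at half the most. Time passes only in rows, so rows that do not move let the fingers close. It gives the time, the measured TCP pose, the force, the opening and the grip force at its end, in the units of the state.
- env.get_state(): the state, without advancing time (a new reading comes with each control period).
- vision.capture(name): name is "scene" or "top" or "wrist"; returns a dict with "img" (400x640x3 uint8, blue, green, red), "depth" (400x640 float32, m along the optical axis (not along the pixel's ray), 0 where there is no reading), "fov_y" (degrees; the focal length in pixels is half the picture's height over the tangent of half this angle, whatever the lens; pixels are square), "cx", "cy" (the principal point, pixels), "pose" (4x4, takes a point from camera to world coordinates). Camera axes: x right, y down, z forward; pixel columns grow to the right and rows downward; lengths in m; the calibration is good to about 2 mm. A picture is of the moment at which its call begins.
- order.job_done(): hands the job in; it is judged then, once.
The state is a dict: "clock": time; "joint_positions": joint angles; "qd": joint speeds; "tau": joint torques, N m; "tcp_pos": TCP position; "tool_rot": TCP orientation; "ft_force": force on the tool from outside, world axes, zero at the start; "moment": the same for the moment, N m; "gripper_width": opening from 0.0 (shut) to 1.0 (fully open); "grip_force": force on a finger pad.
Only numpy, scipy, OpenCV 4.12 (cv2) and the standard library are available. Lean on these libraries where they do the work, as an engineer would, in place of code of your own. Each camera call takes 0.05 s, during which the arm holds its last target. There are 200 camera calls.

## Task

Put the red and the yellow tea tin into the two empty cork places of the tray, each lying along its place so that the four tins make a pinwheel round the centre post; either tin may go in either place. Then take the tray by the wooden grip on its centre post, lift it level about 12 cm above the table and finish while still holding it there, steady and level, with all four tins in place. Leave everything else on the table where it is.

Things in the scene. Friction and masses are not known exactly. Their poses are not given: they have to be found in the camera images.
- tray: Loose dark wooden slab 190 x 190 x 12 mm, about 300 g; origin at the centre of its underside, z up. A brass post 14 mm across stands at its centre; on it a light wooden grip, 44 mm along x, 14 mm thick along y, from z = 100 to 132 mm. Four cork places lie round the post in a pinwheel, 6 mm between neighbouring tins; two are filled. Fully loaded, it balances about the post.
- tray_grip (a point): Point on the tray's post axis within the wooden grip, 119 mm above the tray's underside (13 mm below the grip's top); axes as the tray's: pinch along y (14 mm thick).
- seat_a (a point): Centre, at the tray's top face, of an empty cork-coloured place for one tin (92 x 58 mm, long side along the tray's x). It lies at (-32, +49, 12) mm in the tray's frame. Axes as the tray's.
- seat_b (a point): Centre, at the tray's top face, of an empty cork-coloured place for one tin (92 x 58 mm, long side along the tray's x). It lies at (+32, -49, 12) mm in the tray's frame. Axes as the tray's.
- tin_red: Lidded tea tin, dark red: box 92 (x) x 58 (y) x 46 mm high; on its lid a central upright wooden bar, 12 mm thick along x, 40 mm along y, from z = 46 to 76 mm. About 110 g. Origin at the centre of its underside, z up; a half turn makes no difference. Stands on the table at the start.
- tin_yellow: Lidded tea tin, mustard yellow: box 92 (x) x 58 (y) x 46 mm high; on its lid a central upright wooden bar, 12 mm thick along x, 40 mm along y, from z = 46 to 76 mm. About 110 g. Origin at the centre of its underside, z up; a half turn makes no difference. Stands on the table at the start.
- tin_green: Lidded tea tin, teal green: box 92 (x) x 58 (y) x 46 mm high; on its lid a central upright wooden bar, 12 mm thick along x, 40 mm along y, from z = 46 to 76 mm. About 110 g. Origin at the centre of its underside, z up; a half turn makes no difference. Already in its place on the tray, at (+49, +32, 12) mm in the tray's frame, its length along the tray's y.
- tin_cream: Lidded tea tin, cream: box 92 (x) x 58 (y) x 46 mm high; on its lid a central upright wooden bar, 12 mm thick along x, 40 mm along y, from z = 46 to 76 mm. About 110 g. Origin at the centre of its underside, z up; a half turn makes no difference. Already in its place on the tray, at (-49, -32, 12) mm in the tray's frame, its length along the tray's y.
- mug: Bystander: teal mug with glaze drips, 112 mm across and 78 mm high, on a square coaster. Origin at the centre of its underside.
- jar: Bystander: snack jar with a red lid, 90 mm across, 110 mm high. Origin at the centre of its underside.
- tumbler: Bystander: orange plastic tumbler, 76 mm across, 115 mm high. Origin at the centre of its underside.
- remote: Bystander: black remote control, 150 (x) x 42 x 18 mm, lying between tins and tray. Origin at the centre of its underside.
- book: Bystander: blue book, 134 x 204 (y) x 27 mm. Origin at the centre of its underside.
- cards: Bystander: green box of cards, 65 x 92 (y) x 20 mm. Origin at the centre of its underside.
Not all that is in view belongs to the job. What is shaped like the tin_red but blue or purple is not meant.

How it is judged:
By the outcome, as a careful person would: the job done as asked, in the order asked, and still so for the second after the job is handed in, while the arm keeps its last pose, push and grip.
It also fails if it takes over 72 s, if anything falls off the work surface, if the arm or the gripper's body presses on something with over 40 N, if the wrist force passes 120 N, or if a joint passes its speed limit or range.

## Working session

There is one attempt and no reset: what is moved stays moved. The work goes in short steps, Python scripts to look and compute and a shell command to move; the robot and the scene stay as the last step left them, time stands still between calls to the robot, and variables do not carry over. Pictures are saved under pics/ and viewed, at most 10 in all, crops included, and the job is handed in when it is done.

```bash
mkdir -p pics; ls; python3 - <<'E'
from cell import env, vision
import cv2, numpy as np
s=env.get_state(); print({k:np.round(v,3) for k,v in s.items()}, env.tcp_to_grasp)
for n in ("top","scene"):
    c=vision.capture(n); cv2.imwrite(f"pics/{n}0.png",c["img"]); np.savez(f"{n}0.npz",**c); print(n,c["fov_y"],c["cx"],c["cy"],np.round(c["pose"],3))
E
```

```text
pics
{'clock': np.float64(0.0), 'joint_positions': array([ 1.145,  0.351,  1.652, -0.   ,  1.139, -0.085]), 'qd': array([-0.001, -0.   , -0.001,  0.   ,  0.002,  0.   ]), 'tau': array([ 1.0000e-03, -4.9732e+01, -2.8526e+01,  7.0000e-02,  2.6000e-02,
       -0.0000e+00]), 'tcp_pos': array([0.184, 0.518, 0.218]), 'tool_rot': array([-5.330e-01, -3.096e+00,  2.000e-03]), 'ft_force': array([ 0.057, -0.536, -0.84 ]), 'moment': array([-0.03 , -0.037,  0.003]), 'grip_force': np.float64(0.0), 'gripper_width': np.float64(0.999)} 0.0188
top 53.20397141490153 325.67698677303446 197.14970751057666 [[-0.005 -0.986  0.165  0.272]
 [-1.     0.006  0.006  0.002]
 [-0.007 -0.165 -0.986  1.429]
 [ 0.     0.     0.     1.   ]]
scene 55.0963696791378 314.514981602355 201.10643347254984 [[ 0.217  0.553 -0.805  1.522]
 [ 0.976 -0.125  0.177 -0.197]
 [-0.003 -0.824 -0.567  0.796]
 [ 0.     0.     0.     1.   ]]
```

View pics/top0.png

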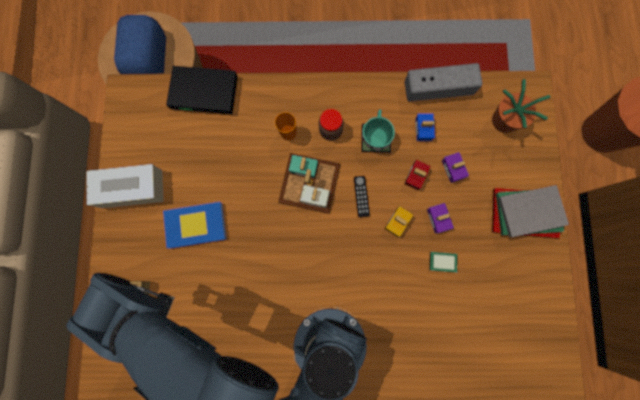

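The top view shows the tray at about (310,182), the red tin at (418,175), the yellow tin at (400,222) and the remote at (361,196). The green and cream tins are already on the tray. Next I'll enlarge that area.

```bash
cat > h.py <<'E'
import numpy as np, cv2
def f(c): return 200/np.tan(np.radians(float(c["fov_y"]))/2)
def at_z(c,u,v,z):
    "pixel -> world point on the plane at height z"
    P=c["pose"]; d=P[:3,:3]@[(u-c["cx"])/f(c),(v-c["cy"])/f(c),1]
    return P[:3,3]+d*(z-P[2,3])/d[2]
def cloud(c):
    v,u=np.mgrid[:400,:640]; D=c["depth"]
    p=np.stack([(u-c["cx"])/f(c)*D,(v-c["cy"])/f(c)*D,D],-1)
    return p@c["pose"][:3,:3].T+c["pose"][:3,3]
E
python3 - <<'E'
from h import *
c=dict(np.load("top0.npz")); P=cloud(c); im=c["img"]
cv2.imwrite("pics/crop0.png",cv2.resize(im[100:240,265:475],None,fx=3.8,fy=3.8,interpolation=cv2.INTER_CUBIC))
hsv=cv2.cvtColor(im,cv2.COLOR_BGR2HSV)
H,S,V=[hsv[...,i].astype(int) for i in range(3)]
Z=P[...,2]
for n,box,m in (("red",(155,195,400,437),((H<8)|(H>172))&(S>120)),("yel",(203,243,380,420),(H>18)&(H<30)&(S>150)),
   ("tray",(145,220,270,345),np.ones_like(H,bool))):
    r=np.zeros_like(m); r[box[0]:box[1],box[2]:box[3]]=1
    if n=="tray": m=r&(Z>0.007)&(Z<.025)
    else: m=m&r&(Z>.035)&(Z<.055)
    q=P[m]; R=cv2.minAreaRect(q[:,:2].astype(np.float32)*1000); print(n,m.sum(),R,np.median(q[:,2]), cv2.boxPoints(R).round().tolist())
for u,v in ((310,182),(336,210),(361,196),(378,132),(425,127),(330,125)): print(u,v,P[v,u].round(3),at_z(c,u,v,0).round(3))
E
```

```text
red 355 ((585.7774658203125, -316.3005065917969), (58.76972961425781, 93.52510070800781), 64.13465118408203) 0.046096609116935916 [[531.0, -322.0], [615.0, -363.0], [641.0, -310.0], [557.0, -269.0]]
yel 383 ((417.56024169921875, -243.67861938476562), (58.08349609375, 93.03229522705078), 56.479095458984375) 0.04663952365707291 [[363.0, -242.0], [440.0, -294.0], [472.0, -245.0], [395.0, -194.0]]
tray 1694 ((570.43603515625, 77.98916625976562), (262.6743469238281, 269.4440002441406), 87.6445083618164) 0.012894725691156017 [[430.0, -48.0], [700.0, -59.0], [710.0, 204.0], [441.0, 215.0]]
310 182 [0.559 0.066 0.045] [0.568 0.068 0.   ]
336 210 [ 0.464 -0.026  0.001] [ 0.464 -0.026  0.   ]
361 196 [ 0.512 -0.116  0.017] [ 0.515 -0.118  0.   ]
378 132 [ 0.75  -0.183  0.019] [ 0.756 -0.186  0.   ]
425 127 [ 0.759 -0.351  0.043] [ 0.775 -0.361  0.   ]
330 125 [ 0.745 -0.006  0.112] [ 0.785 -0.007  0.   ]
```

View pics/crop0.png

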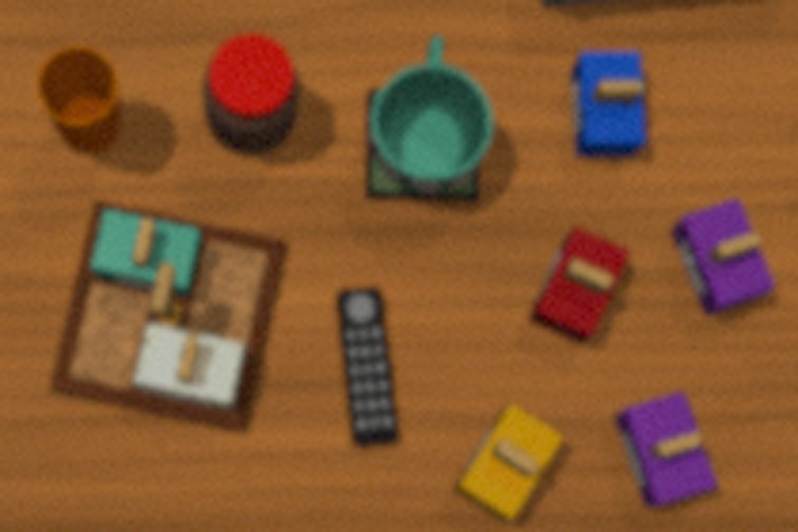

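The crop shows the tray corners at about TL (97,203), TR (285,242), BR (247,428) and BL (55,392). Green lies up-left and cream down-right, so the tray's +x is roughly world +x. The two empty seats are at bottom-left (a) and top-right (b).

```bash
cat >> h.py <<'E'
from scipy.spatial.transform import Rotation as Ro
def go(x,y,z,axis_deg):
    "tool-frame turn (deg) and then shift (cm) that bring the TCP to x,y,z with tool y along axis_deg (mod 180)"
    from cell import env
    s=env.get_state(); R=Ro.from_rotvec(s["tool_rot"]); ty=R.apply([0,1,0]); a=np.degrees(np.arctan2(ty[1],ty[0]))
    d=(axis_deg-a+90)%180-90
    R2=Ro.from_rotvec([0,0,np.radians(d)])*R
    t=R2.inv().apply(np.array([x,y,z])-s["tcp_pos"])*100
    print("clock",round(float(s["clock"]),2),"tool-y",a.round(2),"turn",(-d).round(2),"shift cm",t.round(2),"j6",np.degrees(s["joint_positions"][5]).round(1),"tcp",np.round(s["tcp_pos"],4))
E
python3 - <<'E'
from h import *
c=dict(np.load("top0.npz"))
px=[(97,203),(285,242),(247,428),(55,392)]
w=np.array([at_z(c,265+u/3.8,100+v/3.8,.012)[:2] for u,v in px]); print(w.round(3), np.linalg.norm(w-np.roll(w,1,0),axis=1))
R=cv2.minAreaRect((w*1000).astype(np.float32)); print(R)
ctr=w.mean(0); dx=(w[0]-w[3]+w[1]-w[2]); th=np.degrees(np.arctan2(dx[1],dx[0])); print("tray",ctr,th)
go(.586,-.316,.20,-26)
E
```

```text
[[ 0.673  0.139]
 [ 0.633 -0.042]
 [ 0.453 -0.005]
 [ 0.489  0.177]] [0.18811584 0.18531691 0.18357418 0.18464076]
((562.1207275390625, 66.90274047851562), (185.29885864257812, 188.11585998535156), 78.33647918701172)
tray [0.56199935 0.06709841] -11.766557451098992
clock 0.1 tool-y 70.48 turn -83.52 shift cm [ 57.33 -72.72   1.9 ] j6 -4.8 tcp [0.1837 0.5181 0.2182]
```

```bash
python3 -m crank '[[[0,0,0],9.7],[[0,0,0],9.7],[[0,0,0],9.7],[[0,0,0],9.7],[[0,0,0],9.7],[[0,0,0],9.6],[[0,0,0],9.6],[[0,0,0],9.6],[[0,0,0],9.6],[[0,0,0],9.6]]' && python3 -m crank '[[[-1.6,2,0],0],[[-3.2,4.05,0],0],[[-3.2,4.05,0],0],[[-3.2,4.05,0],0],[[-3.2,4.05,0],0],[[-3.2,4.05,0],0],[[-3.2,4.05,0],0],[[-3.2,4.05,0],0],[[-3.2,4.05,0],0],[[-3.2,4.05,0],0],[[-3.2,4.05,0],0],[[-3.2,4.05,0],0],[[-3.2,4.05,0],0],[[-3.2,4.05,0],0],[[-3.2,4.05,0],0],[[-3.2,4.05,0],0],[[-3.2,4.05,0],0],[[-3.2,4.05,0],0],[[-1.6,2,0],0],[[0,0,0],0]]'
python3 - <<'E'
from h import *
from cell import env,vision
go(.586,-.316,.20,-26)
c=vision.capture("wrist"); cv2.imwrite("pics/w1.png",c["img"]); np.savez("w1.npz",**c)
P=cloud(c); hsv=cv2.cvtColor(c["img"],cv2.COLOR_BGR2HSV); H,S=hsv[...,0].astype(int),hsv[...,1]
m=((H<8)|(H>172))&(S>120)&(P[...,2]>.043)&(P[...,2]<.05); print(m.sum())
R=cv2.minAreaRect((P[m][:,:2]*1000).astype(np.float32)); print(R,cv2.boxPoints(R).round(1).tolist())
m=(P[...,2]>.07)&(P[...,2]<.08)&(np.hypot(P[...,0]-.586,P[...,1]+.316)<.04); 
R=cv2.minAreaRect((P[m][:,:2]*1000).astype(np.float32)); print("bar",m.sum(),R)
E
```

```text
clock: 1.35
tcp_pos: [0.1837, 0.5182, 0.2183]
tool_rot: [2.669, 1.657, -0.001]
ft_force: [-0.2, -0.5, 0.2]
gripper_width: 1.001
grip_force: 0.0
clock: 3.85
tcp_pos: [0.5856, -0.3199, 0.2176]
tool_rot: [-2.665, -1.662, 0.001]
ft_force: [0.7, 0.8, -0.3]
gripper_width: 0.997
grip_force: 0.0
clock 3.85 tool-y -26.11 turn -0.11 shift cm [ 0.37 -0.13  1.76] j6 -6.5 tcp [ 0.5856 -0.3199  0.2176]
4313
((588.1817626953125, -315.7845458984375), (57.86347961425781, 91.41796112060547), 63.886348724365234) [[534.4000244140625, -321.6000061035156], [616.5, -361.8999938964844], [642.0, -309.8999938964844], [559.9000244140625, -269.70001220703125]]
bar 544 ((588.3030395507812, -315.4414367675781), (39.656063079833984, 11.408784866333008), 63.90755844116211)
```

View pics/w1.png

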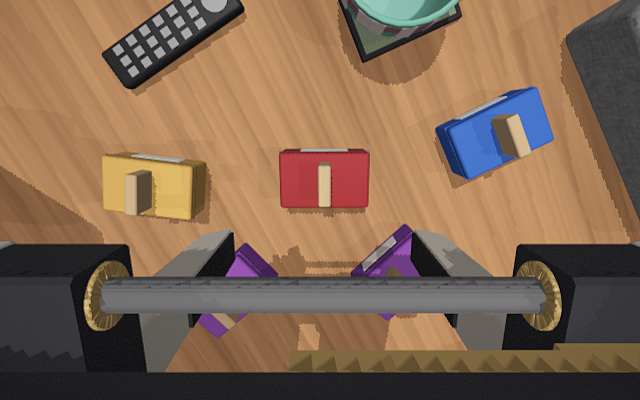

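The wrist view shows the red tin at (325,180) with its bar upright in the picture, so the tool axis is already aligned. The yellow tin is at (153,188).

```bash
python3 -m crank '[[[0.5,0,2],0],[[0,0,4],0],[[0,0,4],0],[[0,0,3],0],[[0,0,2],0],[[0,0,1],0],[[0,0,0.5],0],[[0,0,0],0],[[0,0,0],0]]' 0.5 && python3 -m crank '[[[0,0,0],0],[[0,0,0],0],[[0,0,0],0],[[0,0,0],0],[[0,0,0],0],[[0,0,0],0]]' 0 && python3 -m crank '[[[0,0,-1],0],[[0,0,-3],0],[[0,0,-4],0],[[0,0,-4],0],[[0,0,-3],0],[[0,0,0],0]]'
python3 - <<'E'
from h import *
c=dict(np.load("w1.npz"))
P=cloud(c); hsv=cv2.cvtColor(c["img"],cv2.COLOR_BGR2HSV); H,S=hsv[...,0].astype(int),hsv[...,1]
x,y=P[...,0],P[...,1]; near=(np.hypot(x-.418,y+.243)<.06)
m=near&(P[...,2]>.044)&(P[...,2]<.049); R=cv2.minAreaRect((P[m][:,:2]*1000).astype(np.float32)); print("yel",m.sum(),R)
m=near&(P[...,2]>.073)&(P[...,2]<.08); R=cv2.minAreaRect((P[m][:,:2]*1000).astype(np.float32)); print("bar",m.sum(),R)
th=np.radians(-11.8); C=np.array([.562,.067]); M=np.array([[np.cos(th),-np.sin(th)],[np.sin(th),np.cos(th)]])
print("a",C+M@[-.032,.049],"b",C+M@[.032,-.049])
go(.50,.0,.19,-11.8)
E
```

```text
clock: 5.03
tcp_pos: [0.5882, -0.3146, 0.0545]
tool_rot: [2.664, 1.664, 0.001]
ft_force: [-0.4, -0.2, 0.0]
gripper_width: 0.496
grip_force: 0.0
clock: 5.78
tcp_pos: [0.588, -0.3144, 0.0537]
tool_rot: [2.664, 1.664, 0.0]
ft_force: [0.9, -1.5, 0.3]
gripper_width: 0.124
grip_force: 30.0
clock: 6.52
tcp_pos: [0.5887, -0.3149, 0.2064]
tool_rot: [2.661, 1.662, 0.003]
ft_force: [0.1, 0.1, -1.7]
gripper_width: 0.13
grip_force: 30.0
yel 3717 ((421.1310119628906, -242.8182830810547), (57.75019454956055, 92.30697631835938), 56.568843841552734)
bar 562 ((421.061767578125, -243.12579345703125), (40.22402572631836, 12.312328338623047), 55.57719039916992)
a [0.54069655 0.12150838] b [0.58330345 0.01249162]
clock 6.53 tool-y -26.02 turn -14.22 shift cm [ 29.01 -15.12   1.56] j6 -6.1 tcp [ 0.5887 -0.3149  0.2064]
```

```bash
python3 -m crank '[[[0,0,0],-4.7],[[0,0,0],-4.7],[[0,0,0],-4.8],[[2,-0.5,0],0],[[4,-1,0],0],[[5,-1.2,0],0],[[5,-1.2,0],0],[[4,-1,0],0],[[2,-0.5,0],0],[[0,0,0],0],[[0,0,0],0]]'
cat > look.py <<'E'
from h import *
from cell import vision
import sys
c=vision.capture("wrist"); n=sys.argv[1]; cv2.imwrite(f"pics/{n}.png",c["img"]); np.savez(f"{n}.npz",**c)
P=cloud(c); hsv=cv2.cvtColor(c["img"],cv2.COLOR_BGR2HSV); H,S=hsv[...,0].astype(int),hsv[...,1]
near=np.hypot(P[...,0]-.562,P[...,1]-.067)<.13; Z=P[...,2]
for nm,lo,hi,k in (("tray",.009,.015,3),("lids",.054,.062,3),("bars",.083,.092,2),("grip",.126,.137,1)):
    m=(near&(Z>lo)&(Z<hi)).astype(np.uint8); nl,L,st,_=cv2.connectedComponentsWithStats(m)
    for i in range(1,nl):
        if st[i,4]<80: continue
        R=cv2.minAreaRect((P[L==i][:,:2]*1000).astype(np.float32)); print(nm,st[i,4],np.round(R[0],1),np.round(R[1],1),round(R[2],1),np.median(P[L==i][:,2]).round(4))
E
python3 look.py w2; python3 -c "
from h import *
go(.5833,.0125,.19,-11.8)"
```

```text
clock: 7.9
tcp_pos: [0.5801, -0.0887, 0.2034]
tool_rot: [2.439, 1.98, -0.0]
ft_force: [-1.2, -1.0, -1.1]
gripper_width: 0.125
grip_force: 30.0
tray 12022 [558.4  38.1] [119.1 189.5] 77.2 0.0126
lids 5933 [510.8  49. ] [85.6 58.6] 76.5 0.0583
lids 2186 [612.1  58.9] [24.4 58. ] 77.7 0.0582
bars 897 [511.8  51.9] [12.3 39.9] 76.3 0.0882
clock 7.95 tool-y -11.9 turn -0.1 shift cm [ 9.99 -1.76  1.34] j6 -1.3 tcp [ 0.5801 -0.0889  0.2034]
```

View pics/w2.png

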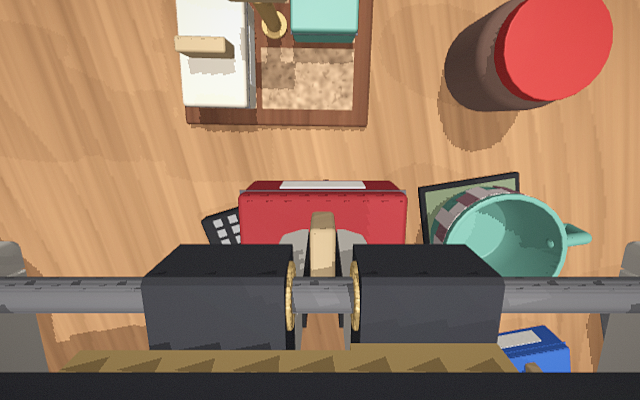

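The picture shows the red tin held straight. The tray's seat b is at about (308,78), with cream at (213,55) and green at (325,15). From this close measurement the tray is at (0.5665, 0.0723), turned -13°.

```bash
python3 -m crank '[[[0,0,0],1.1],[[1.6,-0.25,0],0],[[3,-0.5,0],0],[[3,-0.5,0],0],[[2,-0.35,0],0],[[1,-0.15,0],0],[[0,0,3],0],[[0,0,3],0],[[0,0,1],0],[[0,0,0],0],[[0,0,0],0]]'; python3 look.py w3; python3 -c "
from h import *
go(.5869,.0184,.0667,-13)
c=dict(np.load('w3.npz'));P=cloud(c)
H=cv2.cvtColor(c['img'],cv2.COLOR_BGR2HSV).astype(int)
m=((H[...,0]<8)|(H[...,0]>172))&(H[...,1]>120)&(P[...,2]>.08)&(P[...,2]<.2)&(np.hypot(P[...,0]-.587,P[...,1]-.018)<.08)
q=P[m];z=np.percentile(q[:,2],75);print(z);q=q[abs(q[:,2]-z)<.004];print(cv2.minAreaRect((q[:,:2]*1000).astype(np.float32)))
"
```

```text
clock: 9.32
tcp_pos: [0.5874, 0.0191, 0.1348]
tool_rot: [2.457, 1.956, 0.002]
ft_force: [-0.0, -0.5, -1.8]
gripper_width: 0.128
grip_force: 30.0
tray 18385 [572.9 102.3] [129.2 189.6] 77.2 0.0126
lids 9813 [619.7  92.2] [92.2 58.2] 77.4 0.0582
lids 3554 [517.2  75. ] [44.2 58. ] 77.0 0.0582
lids 2092 [500.9  29.6] [33.5 46.7] 77.0 0.0583
bars 1348 [619.7  92.1] [11.9 39.9] 77.0 0.0881
bars 203 [593.5  46.2] [ 1.3 89.2] 77.0 0.0869
bars 1165 [511.8  51.9] [12.6 40. ] 76.5 0.0881
grip 2367 [566.   72.6] [13.9 43.9] 77.0 0.132
grip 6546 [590.3  33.1] [27.9 90.9] 77.0 0.1274
clock 9.38 tool-y -12.93 turn 0.07 shift cm [-0.08 -0.05  6.81] j6 10.3 tcp [0.5874 0.0191 0.1348]
0.12774866597871495
((590.1672973632812, 33.165245056152344), (27.925518035888672, 91.75498962402344), 77.00849914550781)
```

View pics/w3.png

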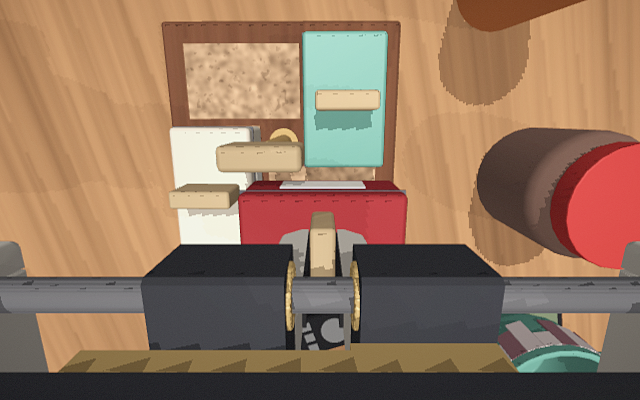

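The view shows the red tin hanging just above seat b at (323,215), clear of green and cream. It needs about 1.4 mm of correction.

```bash
python3 -m crank '[[[-0.14,-0.04,0],0],[[0,0,1.5],0],[[0,0,2],0],[[0,0,1.5],0],[[0,0,0.8],0],[[0,0,0.5],0],[[0,0,0.4],0],[[0,0,0.1],0],[[0,0,0],0],[[0,0,0],0]]' && python3 -c "
from h import *
go(.5861,.0179,.066,-13)"
```

```text
clock: 10.62
tcp_pos: [0.5862, 0.018, 0.0659]
tool_rot: [2.457, 1.957, 0.001]
ft_force: [-0.5, -0.3, -1.8]
gripper_width: 0.123
grip_force: 30.0
clock 10.62 tool-y -12.93 turn 0.07 shift cm [-0.01 -0.01 -0.01] j6 10.1 tcp [0.5862 0.018  0.0659]
```

```bash
python3 -m crank '[[[0,0,0.1],0],[[0,0,0],0],[[0,0,0],0]]' && python3 -m crank '[[[0,0,0],0],[[0,0,0],0],[[0,0,0],0],[[0,0,-0.5],0],[[0,0,-2],0],[[0,0,-4],0],[[0,0,-4],0],[[0,0,-3],0],[[0,0,0],7],[[0,0,0],7],[[0,0,0],6.8],[[0,0,0],0]]' 0.5; python3 -c "
from h import *
go(.421,-.260,.2,-33.8)"
```

```text
clock: 11.0
tcp_pos: [0.5863, 0.018, 0.0657]
tool_rot: [2.457, 1.957, 0.001]
ft_force: [-3.9, -1.0, 8.3]
gripper_width: 0.128
grip_force: 30.0
clock: 12.5
tcp_pos: [0.5861, 0.018, 0.1999]
tool_rot: [2.77, 1.483, 0.0]
ft_force: [0.6, -0.3, 0.0]
gripper_width: 0.5
grip_force: 0.0
clock 12.5 tool-y -33.68 turn 0.12 shift cm [-3.228e+01  1.750e+00 -1.000e-02] j6 30.9 tcp [0.5861 0.018  0.1999]
```

```bash
python3 -m crank '[[[-2.2,0.1,0],0],[[-5,0.15,0],0],[[-5,0.15,0],0],[[-5,0.15,0],0],[[-5,0.15,0],0],[[-5,0.15,0],0],[[-3,0.15,0],0],[[-1,0,0],0],[[0,0,0],0],[[0,0,0],0]]'; python3 - <<'E'
from h import *
from cell import vision
c=vision.capture("wrist"); cv2.imwrite("pics/w4.png",c["img"])
P=cloud(c); near=(np.hypot(P[...,0]-.421,P[...,1]+.243)<.06)
for lo,hi in ((.044,.049),(.072,.08)):
    m=near&(P[...,2]>lo)&(P[...,2]<hi); R=cv2.minAreaRect((P[m][:,:2]*1000).astype(np.float32)); print(m.sum(),R)
go(.421,-.243,.0537,-33.8)
E
```

```text
clock: 13.75
tcp_pos: [0.4214, -0.2464, 0.1996]
tool_rot: [-2.769, -1.483, -0.0]
ft_force: [0.1, -0.6, 0.6]
gripper_width: 0.5
grip_force: 0.0
4681 ((420.564453125, -242.61407470703125), (57.88111114501953, 91.52764129638672), 56.59673309326172)
612 ((420.5094299316406, -242.90737915039062), (40.20901870727539, 11.729565620422363), 56.15655517578125)
clock 13.8 tool-y -33.64 turn 0.16 shift cm [ 0.25 -0.23 14.59] j6 -2.1 tcp [ 0.4215 -0.2463  0.1996]
```

```bash
python3 -m crank '[[[0.24,-0.28,2],0],[[0,0,4],0],[[0,0,4],0],[[0,0,2.5],0],[[0,0,1.3],0],[[0,0,0.8],0],[[0,0,0],0],[[0,0,0],0]]' && python3 -m crank '[[[0,0,0],0],[[0,0,0],0],[[0,0,0],0],[[0,0,0],0],[[0,0,0],0],[[0,0,0],0]]' 0 && python3 -m crank '[[[0,0,-1],0],[[0,0,-3],0],[[0,0,-4],0],[[0,0,-4],0],[[0,0,-4],0],[[0,0,-2],0],[[0,0,0],-7],[[0,0,0],-7],[[0,0,0],-6.7],[[0,0,0],0]]'
python3 -c "
from h import *
go(.42,.03,.2337,-13)
go(.5456,.1271,.2337,-13)"
```

```text
clock: 14.8
tcp_pos: [0.4206, -0.2438, 0.0544]
tool_rot: [2.769, 1.481, 0.001]
ft_force: [-0.7, 0.3, -0.6]
gripper_width: 0.502
grip_force: 0.0
clock: 15.55
tcp_pos: [0.4202, -0.2436, 0.0537]
tool_rot: [2.77, 1.481, 0.0]
ft_force: [-0.7, -0.8, 1.6]
gripper_width: 0.127
grip_force: 30.0
clock: 16.8
tcp_pos: [0.42, -0.2434, 0.234]
tool_rot: [2.46, 1.954, 0.0]
ft_force: [-0.1, -0.1, -1.2]
gripper_width: 0.128
grip_force: 30.0
clock 16.8 tool-y -13.07 turn -0.07 shift cm [26.64 -6.15  0.03] j6 -22.5 tcp [ 0.42   -0.2434  0.234 ]
clock 16.8 tool-y -13.07 turn -0.07 shift cm [3.892e+01 3.900e+00 3.000e-02] j6 -22.5 tcp [ 0.42   -0.2434  0.234 ]
```

```bash
python3 -m crank '[[[2,0.2,0],0],[[5,0.5,0],0],[[5,0.5,0],0],[[5,0.5,0],0],[[5,0.5,0],0],[[5,0.5,0],0],[[5,0.5,0],0],[[4,0.4,0],0],[[2,0.2,0],0],[[0.9,0.6,0],0],[[0,0,3],0],[[0,0,3],0],[[0,0,2],0],[[0,0,1],0],[[0,0,0],0],[[0,0,0],0]]'; python3 look.py w5; python3 -c "
from h import *
go(.5456,.1271,.0657,-13)
c=dict(np.load('w5.npz'));P=cloud(c)
H=cv2.cvtColor(c['img'],cv2.COLOR_BGR2HSV).astype(int)
m=(H[...,0]>15)&(H[...,0]<32)&(H[...,1]>110)&(P[...,2]>.1)&(P[...,2]<.2)&(np.hypot(P[...,0]-.5456,P[...,1]-.127)<.08)
q=P[m];z=np.percentile(q[:,2],60);print(z,m.sum());q=q[abs(q[:,2]-z)<.004];print(cv2.minAreaRect((q[:,:2]*1000).astype(np.float32)))
"
```

```text
clock: 18.8
tcp_pos: [0.5512, 0.1254, 0.1445]
tool_rot: [2.459, 1.954, 0.002]
ft_force: [0.9, -0.9, -1.7]
gripper_width: 0.128
grip_force: 30.0
tray 6120 [583.  151.7] [ 35.2 189.8] 79.7 0.0124
lids 2849 [624.4 114.4] [46.9 58.5] 76.7 0.0582
lids 686 [520.3  20.3] [32.7 25.2] 77.3 0.0582
lids 137 [539.9   9.3] [20.8  6. ] 78.2 0.058
bars 618 [621.6  94.3] [ 8.1 36.1] 76.8 0.0879
bars 178 [525.8  48.8] [12.3  9.1] 76.7 0.0881
grip 3501 [554.3 140.6] [30.4 93.1] 77.1 0.1363
grip 90 [564.3 135.4] [ 8.2 10.4] 68.3 0.1366
grip 162 [574.9 128.7] [10.4 17.3] 38.0 0.1366
grip 94 [546.3  74.8] [9.1 4.8] 77.8 0.1318
clock 18.85 tool-y -13.04 turn -0.04 shift cm [ 0.03 -0.6   7.88] j6 21.1 tcp [0.5512 0.1254 0.1445]
0.1371325968147967 8096
((554.1343383789062, 140.27932739257812), (29.839738845825195, 92.11311340332031), 77.07520294189453)
```

View pics/w5.png

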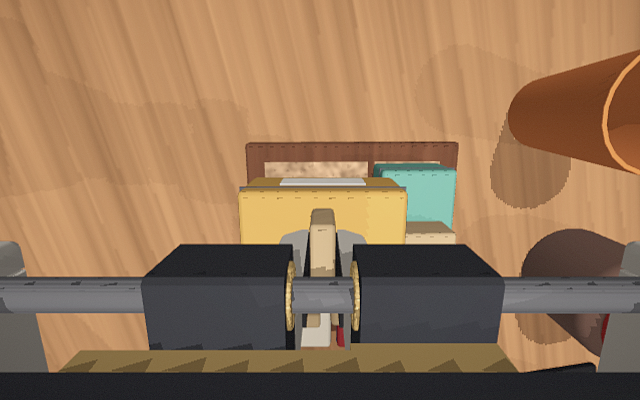

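The view shows the yellow tin above seat a at (323,215), 5 mm too far along the tray's +x. Green is at (415,200) and close by. I'll correct this and then lower.

```bash
python3 -m crank '[[[-0.09,-0.54,0],0],[[0,0,0],0],[[0,0,1.5],0],[[0,0,2],0],[[0,0,2],0],[[0,0,1.2],0],[[0,0,0.6],0],[[0,0,0.4],0],[[0,0,0.15],0],[[0,0,0],0],[[0,0,0],0]]' && python3 -c "
from h import *
go(.5456,.1259,.0657,-13)"
```

```text
clock: 20.23
tcp_pos: [0.5455, 0.1259, 0.0657]
tool_rot: [2.459, 1.955, 0.001]
ft_force: [-1.9, 0.4, 5.8]
gripper_width: 0.123
grip_force: 30.0
clock 20.23 tool-y -13.03 turn -0.03 shift cm [-0.    0.01  0.  ] j6 21.3 tcp [0.5455 0.1259 0.0657]
```

```bash
python3 -m crank '[[[0,0,0],0],[[0,0,0],0],[[0,0,0],0],[[0,0,-0.5],0],[[0,0,-2],0],[[0,0,-4],0],[[0,0,-5],0],[[0,0,-5],0],[[0,0,-4],0],[[0,0,-1],0]]' 0.5 && python3 -m crank '[[[-2,0,-1],-10],[[0,0,0],-10],[[0,0,0],-10],[[0,0,0],-10],[[0,0,0],-10],[[0,0,0],-10],[[0,0,0],-10],[[0,0,0],-10],[[0,0,0],-10],[[0,0,0],0]]'; python3 -c "
from h import *
go(.566,.0723,.29,77)"
```

```text
clock: 21.48
tcp_pos: [0.546, 0.126, 0.2829]
tool_rot: [2.457, 1.954, 0.006]
ft_force: [-0.3, 0.2, -1.3]
gripper_width: 0.501
grip_force: 0.0
clock: 22.72
tcp_pos: [0.5404, 0.1064, 0.2891]
tool_rot: [-0.358, -3.12, 0.001]
ft_force: [0.2, 0.1, 0.2]
gripper_width: 0.501
grip_force: 0.0
clock 22.73 tool-y 76.91 turn -0.09 shift cm [-3.26 -2.74 -0.09] j6 -70.6 tcp [0.5404 0.1064 0.2891]
```

```bash
python3 -m crank '[[[-2,-1.5,0],0],[[-2,-1.2,0],0],[[-0.3,0,0],0],[[0,0,0],0],[[0,0,0],0]]' >/dev/null; python3 look.py w6; python3 -c "
from h import *
go(.566,.0725,.1,77)"
```

```text
tray 4321 [565.2  72.8] [190.  189.8] 77.3 0.0121
lids 3482 [544.9 127.1] [57.9 92. ] 77.3 0.0582
lids 3508 [510.8  52. ] [92.1 56.9] 76.9 0.0582
lids 2970 [584.5  17.2] [58.1 91.3] 77.1 0.0581
lids 2740 [618.7  92.4] [91.9 58. ] 77.7 0.0582
bars 425 [510.6  52.3] [12.  38.8] 76.5 0.0881
bars 400 [544.4 126.5] [39.3 10.9] 77.0 0.0881
bars 388 [584.5  17.3] [39.9 11.6] 77.3 0.088
bars 340 [618.3  92.7] [11.5 39.1] 77.4 0.0881
grip 605 [564.8  72.2] [13. 43.] 77.0 0.132
clock 23.4 tool-y 76.98 turn -0.02 shift cm [ 1.04 -0.06 19.02] j6 -74.6 tcp [0.5763 0.0708 0.2902]
```

View pics/w6.png

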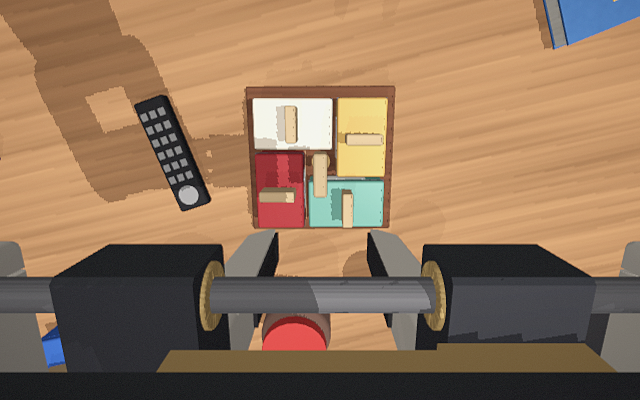

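The picture shows all four tins seated as a pinwheel, with the grip at (320,175). Now I'll descend onto the grip and close.

```bash
python3 -m crank '[[[1.1,-0.09,2],0],[[0,0,4],0],[[0,0,4],0],[[0,0,4],0],[[0,0,3],0],[[0,0,1.3],0],[[0,0,0.7],0],[[0,0,0],0],[[0,0,0],0]]' && python3 -c "
from h import *
go(.5652,.0724,.1,77)" && python3 -m crank '[[[0,0,0],0],[[0,0,0],0],[[0,0,0],0],[[0,0,0],0],[[0,0,0],0],[[0,0,0],0]]' 0
```

```text
clock: 24.52
tcp_pos: [0.5662, 0.0721, 0.1011]
tool_rot: [0.356, 3.12, 0.0]
ft_force: [0.2, 0.3, 1.0]
gripper_width: 0.498
grip_force: 0.0
clock 24.52 tool-y 76.97 turn -0.03 shift cm [0.1  0.01 0.11] j6 -74.4 tcp [0.5662 0.0721 0.1011]
clock: 25.28
tcp_pos: [0.5656, 0.0717, 0.1002]
tool_rot: [-0.356, -3.121, 0.001]
ft_force: [-1.4, -4.0, 2.7]
gripper_width: 0.151
grip_force: 30.0
```

Lift gently by 12 cm.

```bash
python3 -m crank '[[[0,0,-0.2],0],[[0,0,-0.4],0],[[0,0,-0.6],0],[[0,0,-0.8],0],[[0,0,-1],0],[[0,0,-1],0],[[0,0,-1],0],[[0,0,-1],0],[[0,0,-1],0],[[0,0,-1],0],[[0,0,-1],0],[[0,0,-1],0],[[0,0,-0.8],0],[[0,0,-0.6],0],[[0,0,-0.4],0],[[0,0,-0.2],0],[[0,0,0],0],[[0,0,0],0],[[0,0,0],0],[[0,0,0],0]]'
python3 - <<'E'
from h import *
from cell import vision
c=vision.capture("wrist"); cv2.imwrite("pics/w7.png",c["img"])
P=cloud(c); Z=P[...,2]; near=np.hypot(P[...,0]-.565,P[...,1]-.072)<.14
for nm,lo,hi in (("tray",.125,.140),("lid",.170,.185)):
    q=P[near&(Z>lo)&(Z<hi)]
    k,*_=np.linalg.lstsq(np.c_[q[:,:2]-[.565,.072],np.ones(len(q))],q[:,2],rcond=None); print(nm,len(q),"tilt deg",np.degrees(k[:2]).round(2),"z",k[2].round(4))
c=vision.capture("scene"); cv2.imwrite("pics/s7.png",c["img"])
E
```

```text
clock: 27.78
tcp_pos: [0.5656, 0.072, 0.22]
tool_rot: [-0.356, -3.121, 0.0]
ft_force: [1.3, -0.2, -7.1]
gripper_width: 0.146
grip_force: 30.0
tray 7159 tilt deg [ 0.59 -0.16] z 0.133
lid 27134 tilt deg [-0.04  0.1 ] z 0.1779
```

View pics/s7.png

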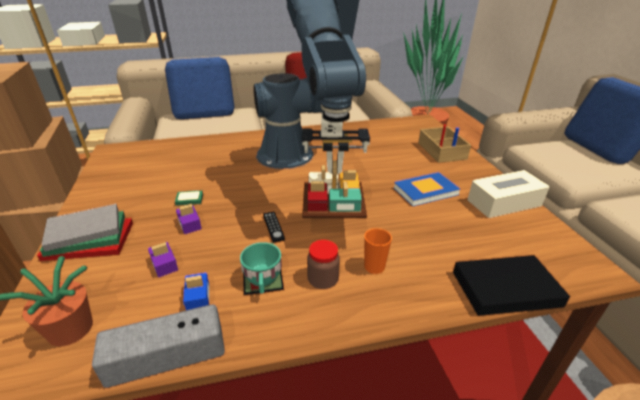

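The scene view shows the tray held level at (335,200) with all four tins on it and nothing else moved. The underside is at about 0.12 m and the tilt is about 0.1°.

```bash
python3 -c "
from cell import order
print(order.job_done())"
```

```text
the job is handed in; nothing more can be done
None
```

The job is handed in: the red tin is in seat b and the yellow in seat a, completing the pinwheel, and the arm is holding the tray level about 12 cm above the table with everything else left where it was.

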